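# Find the rattling sorts tin and hold it out over the galley

## Task

Two of the three sealed tins on the composing bench are packed tight and one has a loose slug of type metal sliding about in it: pick them up one at a time and shake each end to end, with at least two brisk back-and-forth strokes in the air, until you find the one that rattles. Put any silent tin back down flat, lid up, about where it stood, and leave the ink can, the ink roller and the wood block alone. Finish with the rattling tin still held in the gripper, level and still, out over the middle of the steel galley and about 10 cm above the bench; do not put it down.

Things in the scene. Friction and masses are not known exactly. Their poses are not given: they have to be found in the camera images.
- tin_a_center (a point): centre (half-way up, 25 mm above the bench) of one of three identical sealed silver sheet-metal tins, 120 long (its x) x 46 wide (its y) x 50 mm high (its z up), 0.3 to 0.55 kg, packed or not, so weight tells nothing; a packed tin is evenly filled and balances at its centre. Grasp it across the 46 mm width at mid-length. Look, name and place do not tell which rattles
- tin_b_center (a point): the same for the second tin, same size and look. In whichever tin rattles, a metal slug of more than half its weight slides only along the tin's length, 32 mm either way: it slides when an end is tipped down over about 10 degrees or at a brisk lengthwise shake, knocks on the end wall and stays there once level, shifting the balance by about 0.08 N m to that side
- tin_c_center (a point): the same for the third tin, same size and look; all that is said of the other two holds for it too
- galley_center (a point): middle of the floor of the galley, a shallow three-sided steel tray fixed to the bench on the far side, 120 (its x) x 210 mm (its y), floor 3 mm above the bench, rims 12 mm high, with a 30 mm wooden strip along its far rim, 19 mm high
- ink_can: bystander: closed round ink can, 68 mm diameter, 75 mm high, origin at the centre of its underside; left of the galley
- roller: bystander: ink roller with a black rubber drum 34 mm in diameter and 85 mm long (along its y) and a dark wooden handle pointing to its -x, about 150 mm long over all, lying on the bench; origin under the drum; right of the galley
- wood_block: bystander: flat plain wooden block 90 x 70 x 23 mm, origin at the centre of its underside; near the left edge of the work
- slug (a joint): the loose slug's place along the length (x) of the tin it is in, -0.032 to 0.032 m, 0 in the middle. It does not say which tin that is: it changes only when that tin is tipped or shaken
Mind the look-alikes: they are no part of the job. What is shaped like the part that bears tin_b_center but blue or purple is not meant.

How it is judged:
On the way, in this order (a step that is already met when the one before it is completed fails the run):
1. stroke 1: the tin with the loose slug moves briskly in the air (height (world z) of slug above 0.045 m and (angular speed of slug above 0.5 rad/s or ((distance between tin_a_center and slug below 0.045 m and linear speed of tin_a above 0.12 m/s) or (distance between tin_b_center and slug below 0.045 m and linear speed of tin_b above 0.12 m/s) or (distance between tin_c_center and slug below 0.045 m and linear speed of tin_c above 0.12 m/s)))).
2. it stops or reverses after stroke 1, still in the air (height (world z) of slug above 0.045 m and angular speed of slug below 0.45 rad/s and ((distance between tin_a_center and slug below 0.045 m and linear speed of tin_a below 0.11 m/s) or (distance between tin_b_center and slug below 0.045 m and linear speed of tin_b below 0.11 m/s) or (distance between tin_c_center and slug below 0.045 m and linear speed of tin_c below 0.11 m/s))).
3. stroke 2: the tin with the loose slug moves briskly in the air (all of step 1).
4. it stops or reverses after stroke 2, still in the air (all of step 2).
5. stroke 3: the tin with the loose slug moves briskly in the air (all of step 3).
6. it stops or reverses after stroke 3, still in the air (all of step 4).
7. stroke 4: the tin with the loose slug moves briskly in the air (all of step 5).
At the end, for the whole second after the job is handed in: Rattling tin shaken in the air (four strokes over 0.12 m/s or 0.5 rad/s, stopping between), now held level (12 deg) and still, centre within 50 mm of the galley's middle in plan, 70-160 mm up; silent tins flat within 60 mm of their starts; bystanders moved under 30 mm (height (world z) of slug between 0.07 and 0.16 m and angle between slug's own z axis and vertical below 0.21 rad and linear speed of slug below 0.03 m/s and angular speed of slug below 0.2 rad/s and ((distance between tin_a_center and slug below 0.045 m and contact force between the fingers and tin_a above 1 N and horizontal distance between tin_a_center and galley_center below 0.05 m) or (distance of tin_a_center from where it was at the start of the episode below 0.06 m and height (world z) of tin_a_center below 0.035 m and angle between tin_a_center's own z axis and vertical below 0.1 rad and linear speed of tin_a below 0.02 m/s)) and ((distance between tin_b_center and slug below 0.045 m and contact force between the fingers and tin_b above 1 N and horizontal distance between tin_b_center and galley_center below 0.05 m) or (distance of tin_b_center from where it was at the start of the episode below 0.06 m and height (world z) of tin_b_center below 0.035 m and angle between tin_b_center's own z axis and vertical below 0.1 rad and linear speed of tin_b below 0.02 m/s)) and ((distance between tin_c_center and slug below 0.045 m and contact force between the fingers and tin_c above 1 N and horizontal distance between tin_c_center and galley_center below 0.05 m) or (distance of tin_c_center from where it was at the start of the episode below 0.06 m and height (world z) of tin_c_center below 0.035 m and angle between tin_c_center's own z axis and vertical below 0.1 rad and linear speed of tin_c below 0.02 m/s)) and distance of each of ink_can, roller, wood_block from where it was at the start of the episode below 0.03 m); the arm keeps its last pose, push and grip.
It fails at once if the ink can is disturbed (moved 30 mm) (distance of ink_can from where it was at the start of the episode above 0.03 m).
It fails at once if the roller is disturbed (moved 30 mm) (distance of roller from where it was at the start of the episode above 0.03 m).
It fails at once if the wood block is disturbed (moved 30 mm) (distance of wood_block from where it was at the start of the episode above 0.03 m).
It also fails if it takes over 72 s, if anything falls off the work surface, if the arm or the gripper's body presses on something with over 40 N, if the wrist force passes 120 N, or if a joint passes its speed limit or range.

## Robot

A 6-joint arm with a two-finger parallel gripper is mounted at the origin on the work surface. World frame = base frame: x ahead of the robot, y to its left, z up, the work surface at z = 0. Lengths are in m, angles in rad, forces in N, time in s.
With the tool pointing down it reaches from about 0.325 to 0.875 m from the base axis. Payload 4.4 kg.
Tool frame: the origin (TCP) lies at the very end of the fingers, on their centre line; the grasp point (between the pads) lies 19 mm behind it; z points along the fingers, x is the direction in which the jaws open and shut, and the axes are right-handed (so a half turn about z gives the same grasp; the last joint's range is limited). The gripper opens to 85 mm and grips with 20 to 120 N. Pads are 22 mm wide; open, the fingers measure 114 mm over their backs; the gripper's body (76 mm by 85 mm) begins 54 mm behind the grasp point. The pads swing forward as they close: fully open they stand 13 mm farther back than shut.
Start: joints at [1.177, 0.207, 1.542, -0, 1.393, -0.15], TCP at [0.138, 0.558, 0.231] pointing down, gripper open.
Joint ranges: [-2.73, 2.73], [-0.86, 2.22], [0.23, 2.46], [-1.11, 4.25], [0.08, 2.63], [-2.82, 2.82]. Speed limits (rad/s): [2.79, 2.79, 3.14, 3.14, 3.14, 3.14].

## Interface

Orientations are given as a 3x3 rotation matrix whose columns are the frame's x, y, z axes.
In Python, from station import env gives the robot as it stands.
- The arm moves only by the tool send_rows, never from a script. Its argument "steps" is a list of rows, each an object of numbers: "claw": the opening, from 0 (shut) to 1 (fully open); "dx", "dy", "dz": the shift along the world's x, y, z in mm; "roll": the turn about the world's z in rad. A call has 1 to 8 rows; each row is the pose to reach, as a shift and turn from the pose commanded when the call began; what a row does not reach only later rows make up. A row lasts 1/12 s, in which the tool goes at most 41.7 mm and 7.16 degrees, less where a joint would pass 70% of its speed; a pose out of reach is approached as far as the arm can. A call with a gripper value outside its range is refused whole. The fingers move at their own pace and stop on an object; the grip force is fixed at half the most. Time passes only in rows, so rows that repeat a pose let the fingers close. It gives the time, the measured TCP pose, the force and the opening at its end, in the units of the state.
- env.get_obs(): the state, without advancing time (a new reading comes with each control period).
- env.get_image(name): name is "side" or "top" or "wrist"; returns (picture, depth): 400x640x3 uint8, blue, green, red; 400x640 float32, m along the optical axis (not along the pixel's ray), 0 where there is no reading.
- env.calibration(name): a dict with "K" (3x3 intrinsics, pixels), "T" (4x4, takes a point from camera to world coordinates). Camera axes: x right, y down, z forward; pixel columns grow to the right and rows downward; lengths in m; the calibration is good to about 2 mm. A picture is of the moment at which its call begins: read the wrist's pose just before it. calibration takes no time and is no camera call; for the wrist camera it gives the pose at the moment of the call.
- env.close_job(): hands the job in, once; it reports no verdict.
The state is a dict: "t": time; "qpos": joint angles; "qd": joint speeds; "joint_torque": joint torques, N m; "tcp_pos": TCP position; "ee_rot": TCP orientation; "ft_force": force on the tool from outside, world axes, zero at the start; "ft_torque": the same for the moment, N m; "finger_gap": finger opening in m.
Only numpy, scipy, OpenCV 4.12 (cv2) and the standard library are available. Lean on these libraries where they do the work, as an engineer would, in place of code of your own. Each camera call takes 0.05 s, during which the arm holds its last target.

## Working session

There is one attempt and no reset: what is moved stays moved. The work goes in short steps, Python scripts to look and compute and a tool call to move; the robot and the scene stay as the last step left them, time stands still between calls to the robot, and variables do not carry over. Pictures are saved under pics/ and viewed, and the job is handed in when it is done.

Besides the shell and the picture viewer there is one more tool, called as name(argument=value, ...) on one line, values as JSON. send_rows: Moves the arm, as the interface text tells. Its arguments: {"type":"object","properties":{"steps":{"type":"array","items":{"type":"object","properties":{"claw":{"type":"number"},"dx":{"type":"number"},"dy":{"type":"number"},"dz":{"type":"number"},"roll":{"type":"number"}}}}},"required":["steps"]}

```bash
ls; mkdir -p pics; python3 - <<'E'
from station import env
import cv2,numpy as np
o=env.get_obs()
for k,v in o.items(): print(k,np.round(v,4).tolist())
for n in ["top","side"]:
    im,d=env.get_image(n); cv2.imwrite(f"pics/{n}0.png",im); np.savez(f"{n}0.npz",im=im,d=d)
    c=env.calibration(n); print(n,np.round(c["K"],2).tolist(),np.round(c["T"],4).tolist())
E
```

```text
pics
t 0.0
qpos [1.1775, 0.2074, 1.543, -0.0, 1.3935, -0.1505]
qd [0.0013, -0.0005, -0.0009, -0.0004, 0.0008, 0.0008]
joint_torque [-0.001, -38.3019, -29.1602, -0.0004, 0.0104, -0.0]
tcp_pos [0.1379, 0.5574, 0.2301]
ee_rot [[0.2404, 0.9707, -0.0009], [0.9707, -0.2404, -0.0022], [-0.0023, -0.0003, -1.0]]
ft_force [0.6013, 0.497, 0.0179]
ft_torque [0.0033, -0.0229, 0.0244]
finger_gap 0.0853
top [[431.89, 0.0, 323.29], [0.0, 431.89, 202.16], [0.0, 0.0, 1.0]] [[0.0232, -0.9957, 0.0902, 0.3731], [-0.9997, -0.0234, -0.0014, 0.0578], [0.0035, -0.0901, -0.9959, 1.1453], [0.0, 0.0, 0.0, 1.0]]
side [[410.6, 0.0, 318.22], [0.0, 410.6, 197.68], [0.0, 0.0, 1.0]] [[0.8289, -0.3788, 0.4115, -0.0837], [-0.5591, -0.5404, 0.6288, -0.7612], [-0.0158, -0.7513, -0.6598, 0.8998], [0.0, 0.0, 0.0, 1.0]]
```

View pics/top0.png

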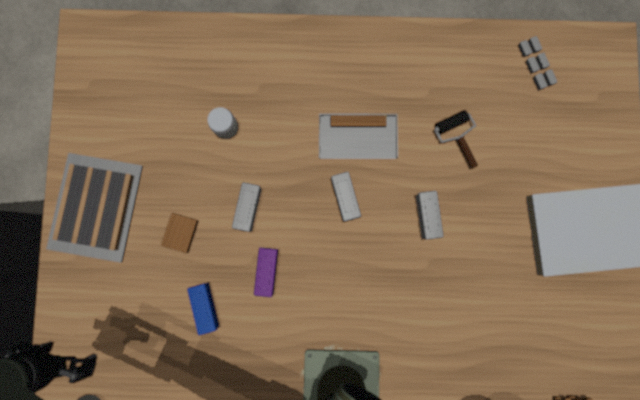

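View pics/side0.png

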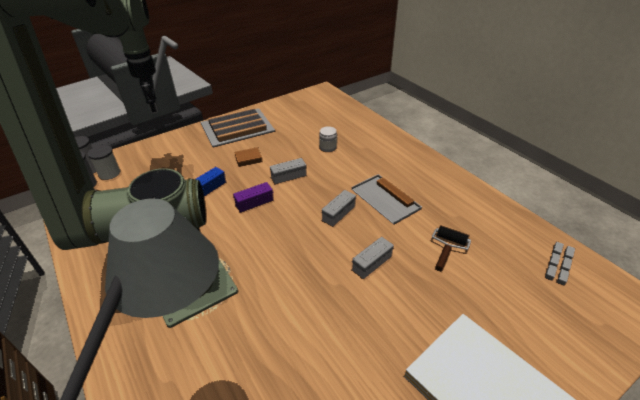

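The top view shows three silver tins at about (247,207), (346,197) and (430,215). The blue box (202,309) and the purple box (266,272) are look-alikes with the wrong colour. The galley is at about (358,137), the ink can at (222,122), the roller at (455,130) and the wood block at (180,232). Next I'll measure the tins and confirm them in an enlarged crop.

```bash
cat > h.py <<'E'
import numpy as np,cv2
from station import env
def ray(n,uv,z):
    c=env.calibration(n); K,T=c["K"],c["T"]
    uv=np.atleast_2d(uv).astype(float)
    d=(np.linalg.inv(K)@np.c_[uv,np.ones(len(uv))].T).T@T[:3,:3].T
    s=(z-T[2,3])/d[:,2]; return T[:3,3]+s[:,None]*d
def cloud(n,d):
    c=env.calibration(n); K,T=c["K"],c["T"]
    v,u=np.mgrid[:d.shape[0],:d.shape[1]]
    p=np.stack([(u-K[0,2])/K[0,0]*d,(v-K[1,2])/K[1,1]*d,d],-1)
    return p@T[:3,:3].T+T[:3,3]
E
python3 - <<'E'
from h import *
f=np.load("top0.npz"); im,d=f["im"],f["d"]
P=cloud("top",d)
z=P[...,2]
print("bench z",np.median(z[250:260,330:400]), "galley floor",np.median(z[140:155,335:385]))
hsv=cv2.cvtColor(im,cv2.COLOR_BGR2HSV)
for name,(u,v) in dict(L=(247,207),M=(346,197),R=(430,215),purple=(266,272),blue=(202,309),can=(222,122),block=(180,232)).items():
    m=np.zeros(z.shape,np.uint8); m[v-35:v+35,u-25:u+25]=1
    zt=np.median(z[v-3:v+4,u-3:u+4])
    m&=(abs(z-zt)<0.008).astype(np.uint8)
    if name in "LMR": m&=(hsv[...,1]<60).astype(np.uint8)
    n,l,s,c=cv2.connectedComponentsWithStats(m); k=l[v,u]; ys,xs=np.where(l==k)
    W=ray("top",np.c_[xs,ys],zt)[:,:2]
    r=cv2.minAreaRect((W*1000).astype(np.float32))
    # long axis
    b=cv2.boxPoints(r); e=[b[1]-b[0],b[2]-b[1]]; e=max(e,key=np.linalg.norm)
    print(name,"z",zt.round(4),"ctr",np.round(r[0],1),"size",np.round(r[1],1),"long ang",round(np.degrees(np.arctan2(e[1],e[0]))%180,1),"S,col",hsv[v,u])
print("galley corners",np.round(ray("top",[[320,160],[396,158],[320,114],[397,115]],0.008),3).tolist())
print("roller",np.round(ray("top",[[435,132],[470,115],[475,165]],0.02),3).tolist())
a=cv2.resize(im[100:260,160:480],None,fx=2.5,fy=2.5,interpolation=cv2.INTER_CUBIC); cv2.imwrite("pics/crop1.png",a)
E
```

```text
bench z 0.0008670390187897059 galley floor 0.0039052819773111036
L z 0.0513 ctr [456.  252.9] size [ 47.5 120.2] long ang 169.4 S,col [ 40   5 149]
M z 0.0521 ctr [488.8  -0.8] size [120.3  47.3] long ang 16.8 S,col [ 30   2 159]
R z 0.0528 ctr [ 446.6 -216.5] size [119.4  48. ] long ang 8.4 S,col [ 45   3 150]
purple z 0.0514 ctr [292.6 197.6] size [ 47.3 120.7] long ang 175.7 S,col [142 124 127]
blue z 0.0515 ctr [198.3 352.4] size [120.5  48.6] long ang 16.6 S,col [110 173 140]
can z 0.0762 ctr [671.7 321.4] size [64.1 60.8] long ang 46.4 S,col [105   9 167]
block z 0.0236 ctr [386.2 427.8] size [72.2 89.7] long ang 164.9 S,col [ 15 138 126]
galley corners [[0.589, 0.068, 0.008], [0.599, -0.135, 0.008], [0.714, 0.071, 0.008], [0.717, -0.137, 0.008]]
roller [[0.669, -0.236, 0.02], [0.718, -0.33, 0.02], [0.583, -0.342, 0.02]]
```

View pics/crop1.png

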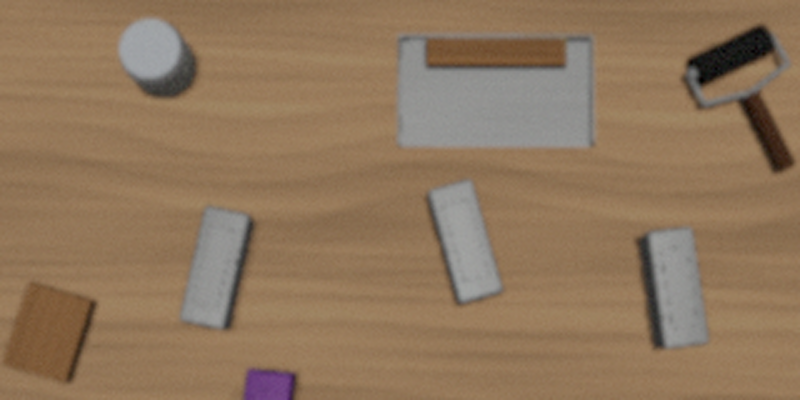

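All three silver tins are confirmed at L (456,253), M (489,-1) and R (447,-217) mm. The galley centre is at about (655,-33) mm. I'll start with L.

send_rows(steps=[{"dx": 318,"dy": -305,"dz": -80,"roll": 0.058,"claw": 1},{"dx": 318,"dy": -305,"dz": -80,"roll": 0.058,"claw": 1},{"dx": 318,"dy": -305,"dz": -80,"roll": 0.058,"claw": 1},{"dx": 318,"dy": -305,"dz": -80,"roll": 0.058,"claw": 1},{"dx": 318,"dy": -305,"dz": -80,"roll": 0.058,"claw": 1},{"dx": 318,"dy": -305,"dz": -80,"roll": 0.058,"claw": 1},{"dx": 318,"dy": -305,"dz": -80,"roll": 0.058,"claw": 1},{"dx": 318,"dy": -305,"dz": -80,"roll": 0.058,"claw": 1}])

```text
t: 0.77
tcp_pos: [0.3757, 0.3294, 0.1711]
ee_rot: [[0.184, 0.983, -0.0], [0.983, -0.184, -0.0], [-0.0, -0.0, -1.0]]
ft_force: [1.9, 0.5, -0.4]
finger_gap: 0.0854
```

send_rows(steps=[{"dx": 80,"dy": -76,"dz": -40},{"dx": 80,"dy": -76,"dz": -40},{"dx": 80,"dy": -76,"dz": -40},{"dx": 80,"dy": -76,"dz": -40},{"dx": 80,"dy": -76,"dz": -40},{"dx": 80,"dy": -76,"dz": -40}])

```text
invalid input at $.steps[0]: expected keys claw, dx, dy, dz, roll
```

```bash
cat > st.py <<'E'
from h import *
o=env.get_obs()
for k in ["t","tcp_pos","ft_force","ft_torque","finger_gap","qd"]: print(k,np.round(o[k],4).tolist())
print("xang",np.degrees(np.arctan2(o["ee_rot"][1][0],o["ee_rot"][0][0])).round(2))
E
python3 st.py
```

```text
t 0.7667
tcp_pos [0.3757, 0.3294, 0.1711]
ft_force [1.8521, 0.4864, -0.4044]
ft_torque [0.0552, -0.0473, 0.028]
finger_gap 0.0854
qd [-0.9763, 0.1583, 0.0214, 0.0039, -0.1944, -0.9655]
xang 79.42
```

send_rows(steps=[{"dx": 80,"dy": -76,"dz": -60,"roll": 0,"claw": 1},{"dx": 80,"dy": -76,"dz": -60,"roll": 0,"claw": 1},{"dx": 80,"dy": -76,"dz": -60,"roll": 0,"claw": 1},{"dx": 80,"dy": -76,"dz": -60,"roll": 0,"claw": 1},{"dx": 80,"dy": -76,"dz": -60,"roll": 0,"claw": 1},{"dx": 80,"dy": -76,"dz": -60,"roll": 0,"claw": 1}])

```text
t: 1.27
tcp_pos: [0.4545, 0.2551, 0.1114]
ee_rot: [[0.185, 0.983, -0.001], [0.983, -0.185, 0.0], [-0.0, -0.001, -1.0]]
ft_force: [0.8, 0.1, 0.3]
finger_gap: 0.0853
```

```bash
python3 st.py
```

```text
t 1.2667
tcp_pos [0.4545, 0.2551, 0.1114]
ft_force [0.763, 0.0694, 0.2572]
ft_torque [0.0301, 0.0158, -0.0435]
finger_gap 0.0853
qd [0.031, -0.0233, -0.0061, -0.0, -0.0017, -0.002]
xang 79.36
```

send_rows(steps=[{"dx": 1,"dy": -2,"dz": -40,"roll": 0,"claw": 1},{"dx": 1,"dy": -2,"dz": -80,"roll": 0,"claw": 1},{"dx": 1,"dy": -2,"dz": -101,"roll": 0,"claw": 1},{"dx": 1,"dy": -2,"dz": -101,"roll": 0,"claw": 1},{"dx": 1,"dy": -2,"dz": -101,"roll": 0,"claw": 0},{"dx": 1,"dy": -2,"dz": -101,"roll": 0,"claw": 0},{"dx": 1,"dy": -2,"dz": -101,"roll": 0,"claw": 0},{"dx": 1,"dy": -2,"dz": -101,"roll": 0,"claw": 0}])

```text
t: 1.93
tcp_pos: [0.4582, 0.2542, 0.0136]
ee_rot: [[0.183, 0.983, 0.005], [0.983, -0.183, 0.002], [0.002, 0.005, -1.0]]
ft_force: [-0.9, 1.0, 8.0]
finger_gap: 0.0453
```

```bash
python3 st.py
```

```text
t 1.9333
tcp_pos [0.4582, 0.2542, 0.0136]
ft_force [-0.8916, 0.9521, 7.9532]
ft_torque [-0.1075, 0.1553, -0.0237]
finger_gap 0.0453
qd [-0.0032, -0.0001, -0.0055, 0.0042, 0.0097, 0.0014]
xang 79.46
```

send_rows(steps=[{"dx": 0,"dy": 0,"dz": 20,"roll": 0,"claw": 0},{"dx": 0,"dy": 0,"dz": 60,"roll": 0,"claw": 0},{"dx": 0,"dy": 0,"dz": 100,"roll": 0,"claw": 0},{"dx": 0,"dy": 0,"dz": 100,"roll": 0,"claw": 0},{"dx": 0,"dy": 0,"dz": 100,"roll": 0,"claw": 0},{"dx": 0,"dy": 0,"dz": 100,"roll": 0,"claw": 0}])

```text
t: 2.43
tcp_pos: [0.4551, 0.2529, 0.1106]
ee_rot: [[0.184, 0.983, -0.001], [0.983, -0.184, -0.0], [-0.0, -0.001, -1.0]]
ft_force: [-0.8, -0.8, -4.5]
finger_gap: 0.0452
```

```bash
python3 st.py
```

```text
t 2.4333
tcp_pos [0.4551, 0.2529, 0.1106]
ft_force [-0.7546, -0.7571, -4.5246]
ft_torque [0.0031, 0.0308, -0.0197]
finger_gap 0.0452
qd [-0.0019, 0.0373, 0.0364, -0.0003, 0.0043, -0.002]
xang 79.41
```

send_rows(steps=[{"dx": 40,"dy": -7,"dz": 0,"roll": 0,"claw": 0},{"dx": 79,"dy": -15,"dz": 0,"roll": 0,"claw": 0},{"dx": 79,"dy": -15,"dz": 0,"roll": 0,"claw": 0},{"dx": 79,"dy": -15,"dz": 0,"roll": 0,"claw": 0},{"dx": 79,"dy": -15,"dz": 0,"roll": 0,"claw": 0},{"dx": 79,"dy": -15,"dz": 0,"roll": 0,"claw": 0},{"dx": 79,"dy": -15,"dz": 0,"roll": 0,"claw": 0},{"dx": 79,"dy": -15,"dz": 0,"roll": 0,"claw": 0}])

```text
t: 3.1
tcp_pos: [0.5335, 0.2383, 0.1102]
ee_rot: [[0.183, 0.983, -0.002], [0.983, -0.183, -0.0], [-0.001, -0.002, -1.0]]
ft_force: [-1.0, -0.4, -3.8]
finger_gap: 0.0451
```

```bash
python3 st.py
```

```text
t 3.1
tcp_pos [0.5335, 0.2383, 0.1102]
ft_force [-0.9705, -0.3623, -3.7619]
ft_torque [-0.0035, 0.0532, -0.018]
finger_gap 0.0451
qd [-0.0016, -0.0065, -0.0125, 0.0009, -0.0024, -0.0004]
xang 79.46
```

send_rows(steps=[{"dx": -40,"dy": 7,"dz": 0,"roll": 0,"claw": 0},{"dx": -79,"dy": 15,"dz": 0,"roll": 0,"claw": 0},{"dx": -79,"dy": 15,"dz": 0,"roll": 0,"claw": 0},{"dx": -79,"dy": 15,"dz": 0,"roll": 0,"claw": 0},{"dx": -79,"dy": 15,"dz": 0,"roll": 0,"claw": 0},{"dx": -79,"dy": 15,"dz": 0,"roll": 0,"claw": 0},{"dx": -79,"dy": 15,"dz": 0,"roll": 0,"claw": 0},{"dx": -79,"dy": 15,"dz": 0,"roll": 0,"claw": 0}])

```text
t: 3.77
tcp_pos: [0.4575, 0.2532, 0.1114]
ee_rot: [[0.184, 0.983, 0.002], [0.983, -0.184, 0.0], [0.001, 0.002, -1.0]]
ft_force: [0.4, 0.3, -4.1]
finger_gap: 0.0452
```

```bash
python3 st.py
```

```text
t 3.7667
tcp_pos [0.4575, 0.2532, 0.1114]
ft_force [0.4042, 0.3235, -4.089]
ft_torque [0.016, -0.081, -0.0187]
finger_gap 0.0452
qd [-0.0021, 0.0054, 0.009, -0.0002, 0.0026, -0.0007]
xang 79.37
```

```bash
cat > avg.py <<'E'
from h import *
F=[];M=[]
for i in range(8):
    im,d=env.get_image("wrist" ) ; o=env.get_obs(); F.append(o["ft_force"]);M.append(o["ft_torque"])
print("F",np.mean(F,0).round(3),np.std(F,0).round(3));print("M",np.mean(M,0).round(4),np.std(M,0).round(4))
print(np.round(np.array(M)[:,:2],3).tolist())
cv2.imwrite("pics/wrist_%05.0f.png"%(o["t"]*100),im); print(o["t"])
E
python3 avg.py
```

```text
F [-0.225  0.068 -4.332] [0.437 0.378 0.368]
M [-0.0166 -0.086   0.0075] [0.0154 0.0164 0.0302]
[[-0.016, -0.082], [-0.011, -0.119], [-0.01, -0.092], [-0.053, -0.073], [-0.022, -0.103], [-0.003, -0.074], [-0.018, -0.078], [0.0, -0.068]]
4.1667
```

send_rows(steps=[{"dx": 40,"dy": -7,"dz": 0,"roll": 0,"claw": 0},{"dx": 79,"dy": -15,"dz": 0,"roll": 0,"claw": 0},{"dx": 79,"dy": -15,"dz": 0,"roll": 0,"claw": 0},{"dx": 79,"dy": -15,"dz": 0,"roll": 0,"claw": 0},{"dx": 79,"dy": -15,"dz": 0,"roll": 0,"claw": 0},{"dx": 79,"dy": -15,"dz": 0,"roll": 0,"claw": 0},{"dx": 79,"dy": -15,"dz": 0,"roll": 0,"claw": 0},{"dx": 79,"dy": -15,"dz": 0,"roll": 0,"claw": 0}])

```text
t: 4.83
tcp_pos: [0.5338, 0.2384, 0.1106]
ee_rot: [[0.183, 0.983, -0.001], [0.983, -0.183, -0.0], [-0.0, -0.001, -1.0]]
ft_force: [-0.5, -0.0, -4.5]
finger_gap: 0.0454
```

```bash
python3 avg.py
```

```text
F [-0.146 -0.313 -4.037] [0.306 0.425 0.593]
M [0.0196 0.0619 0.0022] [0.0246 0.0273 0.0206]
[[-0.008, 0.078], [0.047, 0.097], [0.059, 0.037], [0.033, 0.055], [-0.003, 0.067], [0.03, 0.026], [-0.01, 0.103], [0.009, 0.032]]
5.2333
```

L's lengthwise moment swings from -0.086 to +0.062 N m with stroke direction. The expected slug shift is about ±0.08, with the same sign, so L is the rattling tin. I'll add two more clear back-and-forth strokes, then carry it.

send_rows(steps=[{"dx": -40,"dy": 7,"dz": 0,"roll": 0,"claw": 0},{"dx": -79,"dy": 15,"dz": 0,"roll": 0,"claw": 0},{"dx": -79,"dy": 15,"dz": 0,"roll": 0,"claw": 0},{"dx": -79,"dy": 15,"dz": 0,"roll": 0,"claw": 0},{"dx": -79,"dy": 15,"dz": 0,"roll": 0,"claw": 0},{"dx": -79,"dy": 15,"dz": 0,"roll": 0,"claw": 0}])

```text
t: 5.73
tcp_pos: [0.4579, 0.2534, 0.1118]
ee_rot: [[0.184, 0.983, 0.003], [0.983, -0.184, 0.001], [0.001, 0.003, -1.0]]
ft_force: [0.7, 0.3, -4.5]
finger_gap: 0.0451
```

send_rows(steps=[{"dx": 40,"dy": -7,"dz": 0,"roll": 0,"claw": 0},{"dx": 79,"dy": -15,"dz": 0,"roll": 0,"claw": 0},{"dx": 79,"dy": -15,"dz": 0,"roll": 0,"claw": 0},{"dx": 79,"dy": -15,"dz": 0,"roll": 0,"claw": 0},{"dx": 79,"dy": -15,"dz": 0,"roll": 0,"claw": 0},{"dx": 79,"dy": -15,"dz": 0,"roll": 0,"claw": 0}])

```text
t: 6.23
tcp_pos: [0.5345, 0.238, 0.1105]
ee_rot: [[0.184, 0.983, -0.001], [0.983, -0.184, -0.0], [-0.0, -0.001, -1.0]]
ft_force: [0.4, 0.1, -4.7]
finger_gap: 0.0454
```

send_rows(steps=[{"dx": -40,"dy": 7,"dz": 0,"roll": 0,"claw": 0},{"dx": -79,"dy": 15,"dz": 0,"roll": 0,"claw": 0},{"dx": -79,"dy": 15,"dz": 0,"roll": 0,"claw": 0},{"dx": -79,"dy": 15,"dz": 0,"roll": 0,"claw": 0},{"dx": -79,"dy": 15,"dz": 0,"roll": 0,"claw": 0},{"dx": -79,"dy": 15,"dz": 0,"roll": 0,"claw": 0}])

```text
t: 6.73
tcp_pos: [0.4573, 0.2536, 0.1118]
ee_rot: [[0.183, 0.983, 0.003], [0.983, -0.183, 0.001], [0.001, 0.003, -1.0]]
ft_force: [-0.1, -0.8, -4.4]
finger_gap: 0.0454
```

send_rows(steps=[{"dx": 40,"dy": -7,"dz": 0,"roll": 0,"claw": 0},{"dx": 79,"dy": -15,"dz": 0,"roll": 0,"claw": 0},{"dx": 79,"dy": -15,"dz": 0,"roll": 0,"claw": 0},{"dx": 79,"dy": -15,"dz": 0,"roll": 0,"claw": 0},{"dx": 79,"dy": -15,"dz": 0,"roll": 0,"claw": 0},{"dx": 79,"dy": -15,"dz": 0,"roll": 0,"claw": 0}])

```text
t: 7.23
tcp_pos: [0.5344, 0.2381, 0.1105]
ee_rot: [[0.184, 0.983, -0.001], [0.983, -0.184, -0.0], [-0.0, -0.001, -1.0]]
ft_force: [-0.4, 0.1, -4.2]
finger_gap: 0.0454
```

```bash
python3 st.py; python3 avg.py; python3 - <<'E'
from h import *
im,d=env.get_image("side"); cv2.imwrite("pics/side1.png",cv2.resize(im[120:300,200:480],None,fx=2.8,fy=2.8))
im,d=env.get_image("top"); cv2.imwrite("pics/top1.png",im)
E
```

```text
t 7.2333
tcp_pos [0.5344, 0.2381, 0.1105]
ft_force [-0.3695, 0.1435, -4.2033]
ft_torque [0.037, 0.0716, 0.046]
finger_gap 0.0454
qd [0.0098, -0.0128, 0.0192, -0.0017, -0.0012, -0.0002]
xang 79.4
F [-0.175  0.012 -4.014] [0.456 0.436 0.312]
M [-0.0004  0.0765  0.0113] [0.0187 0.026  0.0312]
[[-0.016, 0.128], [-0.025, 0.086], [0.035, 0.07], [-0.004, 0.058], [0.009, 0.102], [-0.004, 0.07], [-0.017, 0.061], [0.018, 0.039]]
7.6333
```

View pics/side1.png

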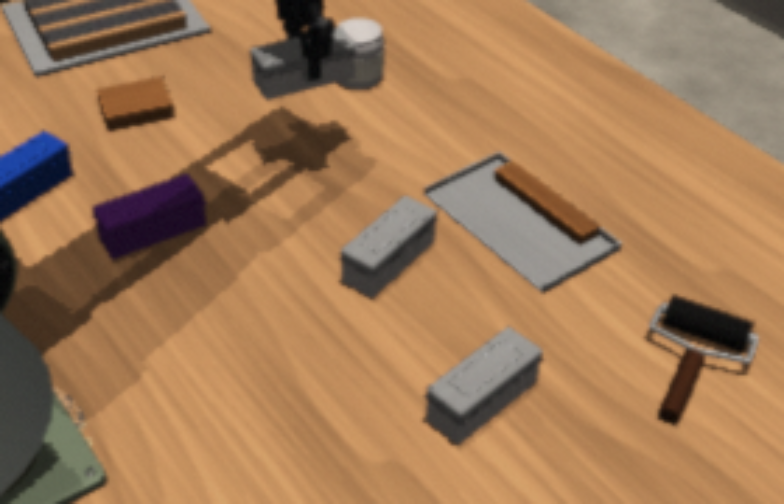

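View pics/top1.png

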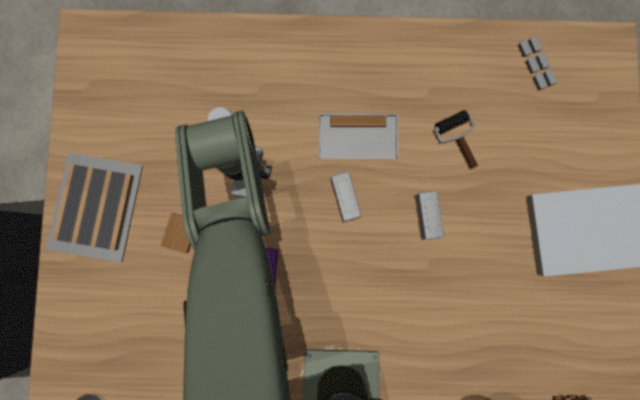

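The side crop shows the tin held level at about crop (310,65). In the top view, M, R, the block, the can and the roller haven't moved. Now I'll carry the tin to the galley.

send_rows(steps=[{"dx": 6,"dy": -14,"dz": 0,"roll": 0,"claw": 0},{"dx": 18,"dy": -40,"dz": 0,"roll": 0,"claw": 0},{"dx": 30,"dy": -67,"dz": 0,"roll": 0,"claw": 0},{"dx": 42,"dy": -94,"dz": 0,"roll": 0,"claw": 0},{"dx": 54,"dy": -121,"dz": 0,"roll": 0,"claw": 0},{"dx": 66,"dy": -148,"dz": 0,"roll": 0,"claw": 0},{"dx": 78,"dy": -175,"dz": 0,"roll": 0,"claw": 0},{"dx": 90,"dy": -202,"dz": 0,"roll": 0,"claw": 0}])

```text
t: 8.4
tcp_pos: [0.6253, 0.0347, 0.1108]
ee_rot: [[0.184, 0.983, 0.0], [0.983, -0.184, 0.0], [0.0, 0.0, -1.0]]
ft_force: [-0.2, 0.3, -4.8]
finger_gap: 0.0453
```

send_rows(steps=[{"dx": 11,"dy": -25,"dz": -4,"roll": 0,"claw": 0},{"dx": 20,"dy": -45,"dz": -8,"roll": 0,"claw": 0},{"dx": 27,"dy": -60,"dz": -14,"roll": 0,"claw": 0},{"dx": 31,"dy": -69,"dz": -20,"roll": 0,"claw": 0},{"dx": 31,"dy": -69,"dz": -20,"roll": 0,"claw": 0},{"dx": 31,"dy": -69,"dz": -20,"roll": 0,"claw": 0},{"dx": 31,"dy": -69,"dz": -20,"roll": 0,"claw": 0},{"dx": 31,"dy": -69,"dz": -20,"roll": 0,"claw": 0}])

```text
t: 9.07
tcp_pos: [0.6556, -0.0313, 0.0909]
ee_rot: [[0.182, 0.983, -0.0], [0.983, -0.182, 0.001], [0.0, -0.0, -1.0]]
ft_force: [0.5, 0.4, -3.9]
finger_gap: 0.045
```

```bash
python3 st.py; python3 avg.py; python3 - <<'E'
from h import *
im,d=env.get_image("side"); cv2.imwrite("pics/side2.png",cv2.resize(im[100:300,220:500],None,fx=2.8,fy=2.8))
im,d=env.get_image("top"); cv2.imwrite("pics/top2.png",im)
P=cloud("side",env.get_image("side")[1]); z=P[...,2]
m=(abs(P[...,0]-.655)<.09)&(abs(P[...,1]+.033)<.06)&(z>.06)&(z<.14); print("pts z",np.percentile(z[m],[1,25,50,75,99]).round(3))
for k in ["min","max"]: print(k,getattr(P[m],k)(0).round(3))
E
```

```text
t 9.0667
tcp_pos [0.6556, -0.0313, 0.0909]
ft_force [0.5137, 0.4274, -3.9168]
ft_torque [0.0529, 0.0177, -0.0351]
finger_gap 0.045
qd [0.0007, -0.0041, -0.0035, -0.0037, -0.002, -0.0015]
xang 79.51
F [-0.167 -0.101 -4.376] [0.441 0.557 0.232]
M [ 0.0031  0.0555 -0.0063] [0.0195 0.0169 0.0147]
[[0.024, 0.072], [0.017, 0.061], [0.012, 0.022], [-0.019, 0.035], [-0.034, 0.059], [0.011, 0.06], [0.021, 0.059], [-0.007, 0.076]]
9.4667
pts z [0.079 0.098 0.116 0.126 0.139]
min [ 0.591 -0.086  0.076]
max [0.71  0.011 0.14 ]
```

View pics/side2.png

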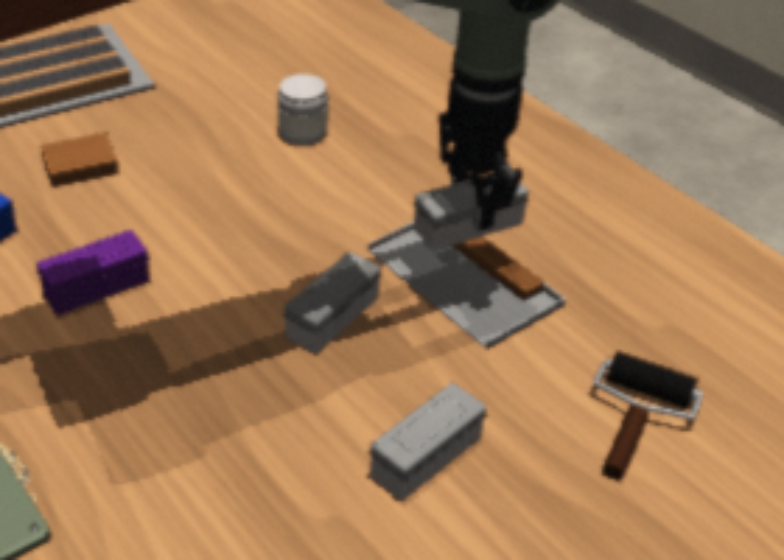

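View pics/top2.png

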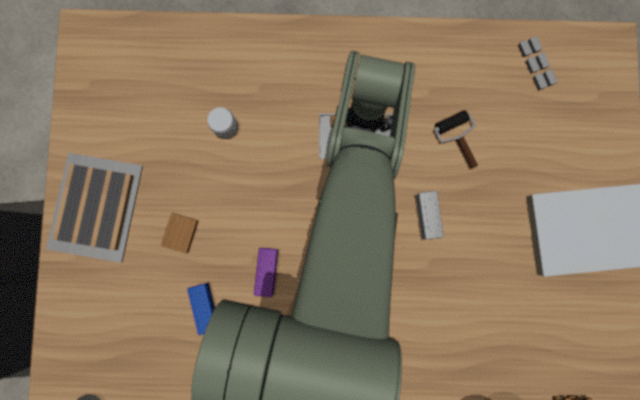

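The side crop shows the tin level above the galley at about crop (470,210). Its points span z 0.076 to about 0.126, so the centre is at about 0.10 m. Nothing else has been disturbed, so I'm handing in.

```bash
python3 -c "
from station import env
print(env.close_job())"
```

```text
the job is handed in; nothing more can be done
None
```

I found the rattling tin on the first pick, and handed in the job with it held level and still over the galley. It is the left silver tin, which stood at about (456, 253) mm.

- **Finding it:** I lifted that tin and shook it lengthwise with seven brisk 80 mm strokes, stopping after each. The moment across its length changed sign with the stroke direction, from -0.086 to +0.062 and +0.077 N m. That fits the expected slug shift of about ±0.08 N m. I therefore never picked up the other two tins, so there is no reading from a silent tin to compare against.
- **Last checks:** the gripper tip was at (0.656, -0.031) m, against a galley middle measured at about (0.655, -0.033) m. The tin centre was about 0.10 m up, the tin was level, the finger gap was 45 mm, and the weight on the wrist was steady at about 4.4 N.
- **Everything else:** in the final pictures the other two silver tins, the ink can, the roller and the wood block all stood where they began. I judged this by eye and did not measure them again.
- **Disagreements:** while gripping, the fingertips pressed lightly on the bench, with about 8 N. The final moment reading was 0.056 N m, lower than during shaking but with the same sign. No check failed.

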